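# Put the press back on compressed air

### The job

Get the print press back on air: move the orange ink jar, which stands in the way of the yellow lever, and set it down gently, upright, in the grey tray beside the green jar. Shut the red drain valve fully and only then open the yellow supply valve fully, each turned right home against its stop. Leave the blue valve as it is, do not tip the orange jar, and do not shift or tip the green jar, the white bottle or the squeegee.

Things in the scene. Friction and masses are not known exactly. Their poses are not given: they have to be found in the camera images.
- supply: the supply valve, with the yellow lever: fixed ball valve: copper pipe (29 mm dia, axis 45 mm up, 148 mm long, ends bent down) along body y, brass housing 52 dia x 60 mm, base plate 70 x 205 mm. Origin: underside centre, on the vertical stem axis that the lever turns about; lever to body -y = open, to -x = shut. Black gauge (48 mm dia, top at 122 mm) at y +60 mm
- drain: the drain valve, with the red lever: fixed ball valve: copper pipe (29 mm dia, axis 45 mm up, 148 mm long, ends bent down) along body y, brass housing 52 dia x 60 mm, base plate 70 x 205 mm. Origin: underside centre, on the vertical stem axis that the lever turns about; lever to body -y = open, to -x = shut. Brass muffler (24 mm dia, top at 92 mm) at y +60 mm
- spare: another line's valve, with the blue lever, to be left as it is: fixed ball valve: copper pipe (29 mm dia, axis 45 mm up, 148 mm long, ends bent down) along body y, brass housing 52 dia x 60 mm, base plate 70 x 205 mm. Origin: underside centre, on the vertical stem axis that the lever turns about; lever to body -y = open, to -x = shut. 
- supply_grip (a point): point at the middle of the grip of the yellow lever, 90 mm out from the stem axis and 101 mm above the bench. The grip is a bar 22 mm wide, 18 mm high (z 92 to 110 mm), 45 to 135 mm from the stem axis; this frame's -x points out along the lever, z up
- drain_grip (a point): point at the middle of the grip of the red lever, 90 mm out from the stem axis and 101 mm above the bench. The grip is a bar 22 mm wide, 18 mm high (z 92 to 110 mm), 45 to 135 mm from the stem axis; this frame's -x points out along the lever, z up
- spare_grip (a point): point at the middle of the grip of the blue lever, 90 mm out from the stem axis and 101 mm above the bench. The grip is a bar 22 mm wide, 18 mm high (z 92 to 110 mm), 45 to 135 mm from the stem axis; this frame's -x points out along the lever, z up
- supply_lever (a joint): angle of the yellow lever (rad): 0 = shut, on its hard stop, pointing to the valve body's -x; 1.571 = open, on its other hard stop, pointing to the body's -y. Grows counter-clockwise seen from above. Stiff (about 0.35 N m to turn); stays where it is left
- drain_lever (a joint): angle of the red lever (rad): 0 = shut, on its hard stop, pointing to the valve body's -x; 1.571 = open, on its other hard stop, pointing to the body's -y. Grows counter-clockwise seen from above. Stiff (about 0.35 N m to turn); stays where it is left
- spare_lever (a joint): angle of the blue lever (rad): 0 = shut, on its hard stop, pointing to the valve body's -x; 1.571 = open, on its other hard stop, pointing to the body's -y. Grows counter-clockwise seen from above. Stiff (about 0.35 N m to turn); stays where it is left
- ink_jar: orange ink jar with black lid, 62 mm dia, 100 mm high, about 0.3 to 0.5 kg, upright inside the swing of the yellow lever; origin at the centre of its underside, z up
- tray: shallow grey tray fixed to the bench, 110 (its x) x 240 (its y) mm outside, 16 mm high, walls and floor 5 mm thick; origin at the centre of its underside. It has room for the orange jar on one side of the green jar at least
- tray_jar: green ink jar with black lid, 62 mm dia, 100 mm high, standing in the tray; origin at the centre of its underside
- bottle: white bottle with red cap, 54 mm dia, 130 mm high, standing near where the red lever ends up when shut; origin at the centre of its underside
- squeegee: print squeegee lying flat, wooden back with blue blade, 93 (its x) x 200 (its y) x 24 mm high; origin under its middle

How it is judged:
By the outcome, as a careful person would: the job done as asked, in the order asked, and still so for the second after the job is handed in, with the robot touching nothing.
It also fails if it takes over 64 s, if anything falls off the work surface, if the arm or the gripper's body presses on something with over 40 N, if the wrist force passes 120 N, or if a joint passes its speed limit or range.

### The arm

A 6-joint arm with a two-finger parallel gripper is mounted at the origin on the work surface. World frame = base frame: x ahead of the robot, y to its left, z up, the work surface at z = 0. Lengths are in mm, angles in rad, forces in N, time in s.
With the tool pointing down it reaches from about 300 to 775 mm from the base axis. Payload 14.6 kg.
Tool frame: the origin (TCP) lies between the finger pads; the fingertips stand 17 mm ahead of it and the grasp point (between the pads) lies 2 mm behind it (nose_length is the distance from the TCP to the fingertips, in mm); z points along the fingers, y is the line along which they close (so a half turn about z gives the same grasp; the last joint's range is limited). The gripper opens to 94 mm and grips with 3 to 60 N. Pads are 16 mm wide; open, the fingers measure 119 mm over their backs; the gripper's body (75 mm by 177 mm) begins 78 mm behind the grasp point.
Start: joints at [-1.217, 0.3, 1.521, -0, 1.321, -0.067], TCP at [224.662, -502.012, 222.446] pointing down, gripper open.
Joint ranges: [-3.03, 3.03], [-0.79, 2.21], [0.23, 2.52], [-1.04, 4.18], [0, 3.07], [-2.55, 2.55]. Speed limits (rad/s): [2.22, 2.22, 2.57, 3.14, 3.14, 3.14].

### API

Orientations are given as a rotation vector (axis times angle).
In Python, from cell import * gives the robot as it stands.
- The arm moves only by the tool drive_tool, never from a script. Its argument "steps" is text: rows parted by semicolons, each of 4 numbers parted by spaces: the shift along the tool's x, y, z in units of 40 mm (1.0 is 40 mm), then the turn about the tool's z in units of 4 degrees (1.0 is 4 degrees). In form: dx dy dz yaw; .... A call has 1 to 5 rows; each row shifts and turns the commanded pose from where the row before left it, along the tool's axes as they then stand; what a row does not reach is not made up. A row lasts 1/12 s, in which the tool goes at most 41.7 mm and 7.16 degrees, less where a joint would pass 70% of its speed; a pose out of reach is approached as far as the arm can. A call with a number of a shift or a turn outside -1 to 1 is refused whole. A call with a gripper value outside its range is refused whole. "claw" is the opening, from -1 (shut) to 1 (fully open), set as the call begins (left out, the last holds). The fingers move at their own pace and stop on an object; "squeeze" is the grip in N (left out, the last holds). Time passes only in rows, so rows that do not move let the fingers close. It gives the time, the measured TCP pose, the force, the opening and the grip force at its end, in the units of the state.
- get_state(): the state, without advancing time (a new reading comes with each control period).
- get_image(name): name is "scene" or "top"; returns a dict with "image" (400x640x3 uint8, red, green, blue), "depth" (400x640 float32, mm along the optical axis (not along the pixel's ray), 0 where there is no reading), "mtx" (3x3 intrinsics, pixels), "k1" (the pictures are not rectified: a ray, as slopes to the right and down, at radius r is drawn at 1 + k1 r^2 times it, then the intrinsics apply), "extrinsics" (4x4, takes a point from camera to world coordinates). Camera axes: x right, y down, z forward; pixel columns grow to the right and rows downward; lengths in mm; the calibration is good to about 2 mm. A picture is of the moment at which its call begins.
- job_done(): hands the job in; it is judged then, once.
The state is a dict: "time_s": time; "qpos": joint angles; "joint_vel": joint speeds; "joint_torque": joint torques, N m; "tool_pos": TCP position; "ee_rot": TCP orientation; "contact_force": force on the tool from outside, world axes, zero at the start; "moment": the same for the moment, N m; "width": finger opening in mm; "gripper_force": force on a finger pad.
Only numpy, scipy, OpenCV 4.12 (cv2) and the standard library are available. Lean on these libraries where they do the work, as an engineer would, in place of code of your own. Each camera call takes 0.05 s, during which the arm holds its last target. There are 200 camera calls.

## Working session

There is one attempt and no reset: what is moved stays moved. The work goes in short steps, Python scripts to look and compute and a tool call to move; the robot and the scene stay as the last step left them, time stands still between calls to the robot, and variables do not carry over. Pictures are saved under pics/ and viewed, at most 10 in all, crops included, and the job is handed in when it is done.

Besides the shell and the picture viewer there is one more tool, called after "Request:" by a JSON object that holds its "api" and its "payload", one argument or row to a line. drive_tool: Moves the arm, as the interface text tells. Shifts and turns lie within -1 to 1; 1 stands for 40 mm of shift or 4 degrees of turn. Its arguments: {"type":"object","properties":{"steps":{"type":"string"},"claw":{"type":"number"},"squeeze":{"type":"number"}},"required":["steps"]}

```bash
ls; mkdir -p pics; cat > h.py <<'E'
from cell import *
import numpy as np, cv2
def cloud(d):
    K=d["mtx"];H,W=d["depth"].shape
    u,v=np.meshgrid(np.arange(W),np.arange(H))
    D=np.array([d["k1"],0,0,0],float)
    xd=np.stack([(u-K[0][2])/K[0][0],(v-K[1][2])/K[1][1]],-1)
    x=xd.copy()
    for _ in range(10): x=xd/(1+d["k1"]*(x**2).sum(-1,keepdims=True))
    z=d["depth"][...,None]
    P=np.concatenate([x*z,z],-1); E=np.array(d["extrinsics"])
    rays=np.concatenate([x,np.ones_like(z)],-1)@E[:3,:3].T
    return P@E[:3,:3].T+E[:3,3], rays, E[:3,3]
E
python3 - <<'E'
from h import *
for n in("scene","top"):
    d=get_image(n); cv2.imwrite(f"pics/{n}0.png",d["image"][...,::-1]); np.save(f"{n}0.npy",d,allow_pickle=True)
    print(n,d["mtx"],d["k1"],np.round(d["extrinsics"],3),(d["depth"]==0).mean())
print(get_state())
E
```

```text
pics
scene [[452.12421524   0.         320.45383765]
 [  0.         452.12421524 200.93811082]
 [  0.           0.           1.        ]] -0.07928188854359684 [[-1.070000e-01  8.250000e-01 -5.550000e-01  1.279866e+03]
 [ 9.940000e-01  9.100000e-02 -5.700000e-02  9.179300e+01]
 [ 3.000000e-03 -5.580000e-01 -8.300000e-01  1.093166e+03]
 [ 0.000000e+00  0.000000e+00  0.000000e+00  1.000000e+00]] 0.00398828125
top [[417.10647039   0.         323.88643588]
 [  0.         417.10647039 196.31978863]
 [  0.           0.           1.        ]] -0.10870960392174835 [[ 5.000000e-03 -9.890000e-01  1.460000e-01  4.393390e+02]
 [-1.000000e+00 -5.000000e-03  2.000000e-03  5.990000e+00]
 [-2.000000e-03 -1.460000e-01 -9.890000e-01  1.187883e+03]
 [ 0.000000e+00  0.000000e+00  0.000000e+00  1.000000e+00]] 0.00400390625
{'time_s': 0.1, 'qpos': array([-1.21661830e+00,  3.00400117e-01,  1.52153682e+00,  3.53520289e-05,
        1.32065981e+00, -6.65980923e-02]), 'joint_vel': array([-0.0003434 , -0.00194138, -0.00163472,  0.00114971,  0.00030083,
       -0.00090341]), 'joint_torque': array([ 7.48861180e-05, -5.32646370e+01, -3.53283048e+01,  7.09125493e-02,
        2.34738673e-02, -6.74918101e-05]), 'tool_pos': array([ 224.58946342, -501.81986973,  221.94396858]), 'ee_rot': array([-3.07134662e+00, -6.55866363e-01,  1.72713389e-04]), 'contact_force': array([-0.56033544, -0.07009514,  0.45150547]), 'moment': array([ 0.00361275,  0.00372293, -0.02636983]), 'gripper_force': 0.0, 'width': 93.72619037628155}
```

View pics/scene0.png

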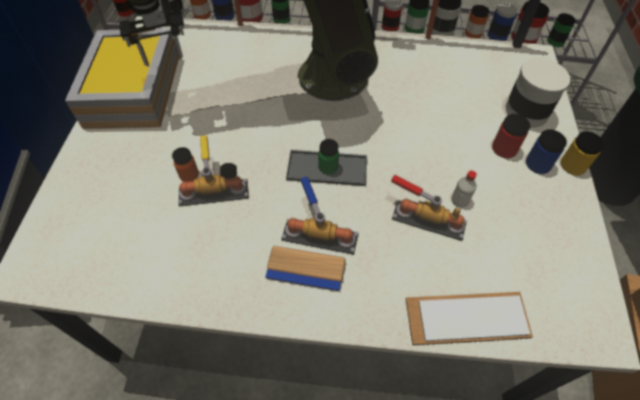

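View pics/top0.png

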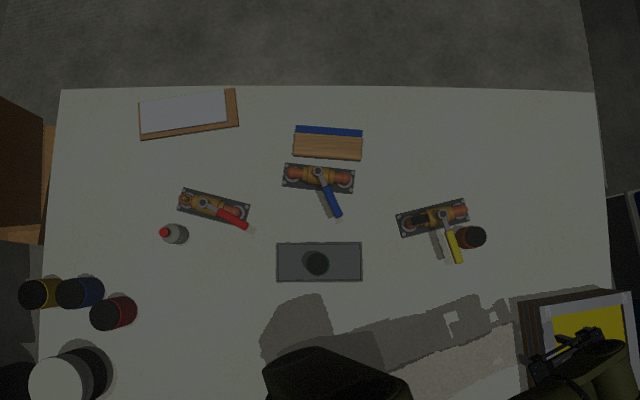

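The scene view shows the orange jar at (185,165), the yellow lever at (205,148), the tray at (327,167) with the green jar at (329,157), the red lever at (410,187) and the bottle at (465,188). In the top view these are the jar at (470,237), yellow grip (453,245), tray (319,262), green jar (316,262), red grip (232,217) and bottle (173,234).

```bash
cat > meas.py <<'E'
from h import *
def meas(ds,verbose=True):
  out={}
  for n,d in ds.items():
    P,R,C=cloud(d); hsv=cv2.cvtColor(d["image"],cv2.COLOR_RGB2HSV); h,s,v=[hsv[...,i].astype(int) for i in range(3)]
    X,Y,Z=P[...,0],P[...,1],P[...,2]
    ws=(X>250)&(X<800)&(abs(Y)<420)
    def onplane(m,z): 
        r=R[m]; t=(z-C[2])/r[:,2]; return C+r*t[:,None]
    for nm,hm in (("yellow",(h>20)&(h<34)),("red",(h<5)|(h>174)),("blue",(h>108)&(h<128))):
        m=ws&hm&(s>150)&(v>60)&(Z>85)&(Z<125)
        if nm=="red": m&=(Z<113)
        m=cv2.morphologyEx(m.astype(np.uint8),cv2.MORPH_OPEN,np.ones((2,2)))
        k,l,st,_=cv2.connectedComponentsWithStats(m)
        if k<2: print(n,nm,"none"); continue
        mm=l==1+np.argmax(st[1:,4])
        Q=onplane(mm,110)
        (cx,cy),(a,b),ang=cv2.minAreaRect(Q[:,:2].astype(np.float32))
        c,e=cv2.PCACompute(Q[:,:2].astype(np.float32),None)
        print(n,nm,mm.sum(),"medZ",np.median(Z[mm]).round(1),"cloudmean",P[mm].mean(0).round(1),"rect",np.round([cx,cy,a,b],1),"dir",np.degrees(np.arctan2(e[0,1],e[0,0])).round(1))
    for nm,box in (("ink",BOX["ink"]),("green",BOX["green"]),("bottle",BOX["bottle"])):
        m=(X>box[0])&(X<box[1])&(Y>box[2])&(Y<box[3])&(Z>90)&(Z<150)&(s*v<90*255 if 0 else True)
        if nm!="bottle": m&=(v<75)&(Z<108)
        if m.sum()<10: print(n,nm,"none");continue
        top=np.percentile(Z[m],90)
        mt=m&(Z>top-6)
        (cx,cy),r=cv2.minEnclosingCircle(P[mt][:,:2].astype(np.float32))
        print(n,nm,m.sum(),"top",top.round(1),"circ",np.round([cx,cy,r],1),"mean",P[mt].mean(0).round(1))
BOX=dict(ink=(330,480,-400,-250),green=(270,400,-70,70),bottle=(330,460,310,420))
E
python3 - <<'E'
from meas import *
ds={n:np.load(f"{n}0.npy",allow_pickle=True).item() for n in("scene","top")}
for n,px in(("scene",dict(ink=(185,155),lever=(205,148),supply=(209,174),green=(329,148),red=(407,187),drain=(435,203),bottle=(471,177),tray0=(290,152),tray1=(366,155),tray2=(287,181),tray3=(365,184))),("top",dict(ink=(472,237),lever=(454,247),supply=(445,214),green=(316,262),red=(232,217),drain=(204,203),bottle=(166,232),tray0=(277,243),tray1=(361,243),tray2=(277,282),tray3=(362,282)))):
    P=cloud(ds[n])[0]
    for k,(u,v) in px.items(): print(n,k,P[v,u].round(0))
meas(ds)
E
```

```text
scene ink [ 498. -380.   97.]
scene lever [ 475. -325.  108.]
scene supply [ 565. -291.  106.]
scene green [434.  28. 105.]
scene red [550. 251. 108.]
scene drain [593. 325. 107.]
scene bottle [513. 420. 130.]
scene tray0 [387. -96.  15.]
scene tray1 [358. 140.  -2.]
scene tray2 [487. -91.  -2.]
scene tray3 [479. 142.   8.]
top ink [ 493. -382.  102.]
top lever [ 467. -330.  111.]
top supply [ 552. -307.  116.]
top green [428.  28. 106.]
top red [543. 249. 108.]
top drain [578. 322. 115.]
top bottle [500. 414. 132.]
top tray0 [479. 140.  14.]
top tray1 [481. -96.  17.]
top tray2 [371. 139.   2.]
top tray3 [ 372. -100.   -1.]
scene yellow 124 medZ 108.0 cloudmean [ 475.1 -324.8  108. ] rect [ 475.6 -324.1   84.5   15.7] dir 18.4
scene red 164 medZ 107.9 cloudmean [545.7 252.5 107.6] rect [547.2 251.9  82.3  19.2] dir 61.3
scene blue 126 medZ 109.7 cloudmean [597.   -8.2 117.5] rect [592.1  -9.4  79.7  14.7] dir 24.1
scene ink 13 top 99.7 circ [ 474.8 -389.9    8.9] mean [ 476.  -390.2   97.9]
scene green none
scene bottle none
top yellow 248 medZ 110.1 cloudmean [ 466.7 -332.8  108.6] rect [ 466.3 -333.    86.3   20.6] dir 17.8
top red 206 medZ 110.5 cloudmean [535.4 244.8 115.5] rect [535.4 245.6  86.8  20.2] dir 62.2
top blue 208 medZ 110.0 cloudmean [581.8 -15.8 117.3] rect [583.7 -15.6  84.5  17. ] dir 25.6
top ink 70 top 106.8 circ [ 462.6 -357.5   43.5] mean [ 462.2 -354.1  104. ]
top green none
top bottle none
```

```bash
python3 - <<'E'
from meas import *
ds={n:np.load(f"{n}0.npy",allow_pickle=True).item() for n in("scene","top")}
for n,d in ds.items():
    P,R,C=cloud(d); X,Y,Z=P[...,0],P[...,1],P[...,2]
    hsv=cv2.cvtColor(d["image"],cv2.COLOR_RGB2HSV); h,s,v=[hsv[...,i].astype(int) for i in range(3)]
    tb=(X>350)&(X<800)&(abs(Y)<420)&(abs(Z)<8); A=np.c_[X[tb]-550,Y[tb],np.ones(tb.sum())]
    print(n,"table",np.linalg.lstsq(A,Z[tb],rcond=None)[0].round(4))
    def comp(m,z,nm):
        k,l,st,c=cv2.connectedComponentsWithStats(m.astype(np.uint8)); 
        if k<2: print(nm,"none");return
        mm=(l==1+np.argmax(st[1:,4])); r=R[mm]; Q=C+r*((z-C[2])/r[:,2])[:,None]
        q=Q[:,:2].astype(np.float32)
        print(n,nm,mm.sum(),"px",np.argwhere(mm).mean(0).round(1)[::-1],"medZ",np.median(Z[mm]).round(1),"mean",q.mean(0).round(1),"rect",[np.round(t,1) for t in cv2.minAreaRect(q)],"circ",[np.round(t,1) for t in cv2.minEnclosingCircle(q)])
    near=lambda x,y,r:(np.hypot(X-x,Y-y)<r)
    comp(near(430,27,50)&(Z>96)&(Z<112),100,"greentop")
    comp(near(494,-382,50)&(Z>93)&(Z<112)&~((h>18)&(h<34)&(s>120)&(v>70)),100,"inktop")
    comp(near(505,418,50)&(Z>118)&(Z<140),130,"cap")
    comp((X>340)&(X<510)&(Y>-130)&(Y<170)&(Z<25)&(v<(95 if n=="scene" else 80))&(v>25),8,"tray")
    for nm,(x,y) in dict(supply=(560,-300),drain=(585,323),spare=(620,10)).items():
        comp(near(x,y,130)&(Z<25)&(Z>-5)&(v<75),5,nm+"base")
E
```

```text
scene table [-0.0018  0.0002 -0.0016]
scene greentop 228 px [328.6 146.3] medZ 103.6 mean [423.7  26.5] rect [array([423.2,  26.5]), array([53.7, 53.8]), np.float64(39.8)] circ [array([424.4,  26.3]), np.float64(29.4)]
scene inktop 243 px [180.6 154.6] medZ 98.4 mean [ 500.1 -392. ] rect [array([ 499.9, -391.6]), array([57.9, 53.1]), np.float64(36.4)] circ [array([ 499.7, -391.3]), np.float64(29.4)]
scene cap 68 px [471.2 175. ] medZ 127.4 mean [506.7 421. ] rect [array([506.8, 420.5]), array([23.3, 30.6]), np.float64(51.0)] circ [array([506.8, 420.5]), np.float64(17.3)]
scene tray 1885 px [327.  168.7] medZ 5.6 mean [433.9  23.9] rect [array([429.2,  22.2]), array([114.4, 232.9]), np.float64(0.9)] circ [array([428.1,  22.3]), np.float64(127.7)]
scene supplybase 573 px [214.4 196.1] medZ 8.0 mean [ 569. -294.] rect [array([ 564.6, -296.5]), array([ 45.3, 192.3]), np.float64(14.6)] circ [array([ 568. , -295.2]), np.float64(97.6)]
scene drainbase 560 px [428.3 224.5] medZ 7.9 mean [597.8 327.4] rect [array([591.9, 327.6]), array([190.6,  43.8]), np.float64(75.7)] circ [array([611.3, 32
[... 809 characters left out ...]
261.4] medZ 6.1 mean [429.   21.3] rect [array([428.6,  21.6]), array([111.4, 241.5]), np.float64(1.0)] circ [array([428.7,  22.3]), np.float64(131.3)]
top supplybase 902 px [425.1 224.8] medZ 7.6 mean [ 533.  -281.1] rect [array([ 513.4, -312. ]), array([154.8, 207.2]), np.float64(14.0)] circ [array([ 545.7, -304.6]), np.float64(111.1)]
top drainbase 400 px [222.2 201.2] medZ 9.6 mean [598.2 302.4] rect [array([604.3, 320.1]), array([210.8,  49.1]), np.float64(67.3)] circ [array([591.8, 325.3]), np.float64(105.6)]
top sparebase 492 px [308.3 190.9] medZ 7.2 mean [629.5  54. ] rect [array([627.1,  47.6]), array([194.2,  63.4]), np.float64(55.4)] circ [array([626.8,  46.7]), np.float64(98.5)]
```

```bash
python3 - <<'E'
import cv2
a=cv2.imread("pics/scene0.png"); b=cv2.imread("pics/top0.png")
z=lambda i,x,y,w=100,h=75:cv2.resize(i[y:y+h,x:x+w],(400,300),interpolation=cv2.INTER_NEAREST)
o=cv2.vconcat([cv2.hconcat([z(a,165,125),z(a,385,160)]),cv2.hconcat([z(b,390,190),z(b,155,180)])])
cv2.imwrite("pics/z1.png",cv2.convertScaleAbs(o,alpha=1.7))
E
```

```text
(no output)
```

View pics/z1.png

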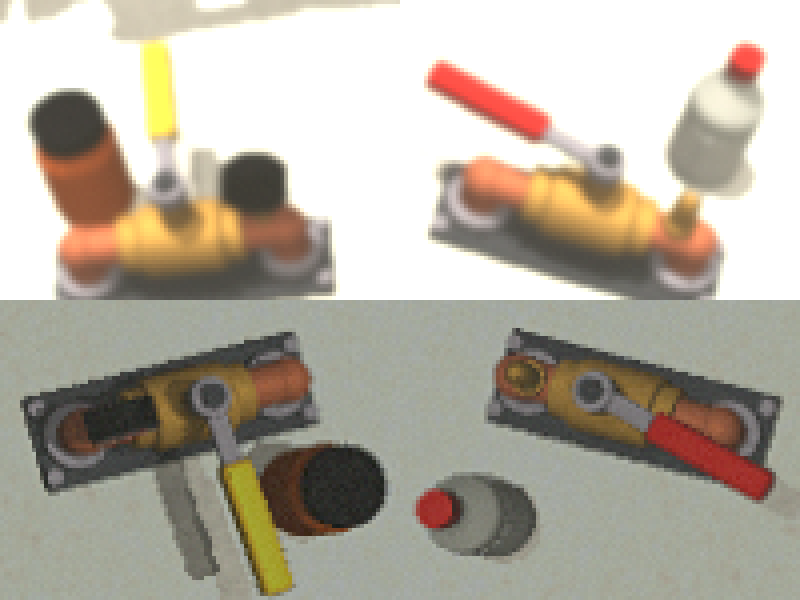

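The crops show the jar on the counter-clockwise side of the yellow lever, with the bottle just past the red lever's shut position. The lids agree in both views:

| Point | Position (mm) |
|---|---|
| Orange jar | (498, -392), top at z 100 |
| Green jar | (423, 26) |
| Tray centre | (429, 22) |
| Bottle | (504, 420) |
| Yellow stem | about (552, -303) |
| Red stem | about (580, 324) |

I'll move above the orange jar now, with the fingers closing along about -20°.

Request:
{"api": "drive_tool", "payload": {
  "steps": "1 0 0 0; 1 0.1 0 0; 1 0.1 0 0; 1 0.08 0 0; 1 0 0 0",
  "claw": 1
}}

```text
time_s: 0.52
tool_pos: [413.4, -429.7, 222.1]
ee_rot: [-3.072, -0.655, 0.0]
contact_force: [0.2, -0.5, 0.4]
width: 94.2
gripper_force: 0.0
```

Request:
{"api": "drive_tool", "payload": {
  "steps": "0.8 0 0 0; 0.8 0 0 0; 0.76 0 0 0; 0 0 0 -1; 0 0 0 -1"
}}

```text
time_s: 0.93
tool_pos: [499.3, -390.7, 221.5]
ee_rot: [-3.016, -0.877, 0.001]
contact_force: [-0.3, -1.1, 0.2]
width: 94.0
gripper_force: 0.0
```

Request:
{"api": "drive_tool", "payload": {
  "steps": "0 0 0 -1; 0 0 0 -1; 0 0 0 -1; 0 0 0 -1; 0 0 0 -1"
}}

```text
time_s: 1.35
tool_pos: [497.9, -391.9, 222.0]
ee_rot: [-2.819, -1.384, 0.001]
contact_force: [-0.5, -0.3, -1.2]
width: 94.0
gripper_force: 0.0
```

Request:
{"api": "drive_tool", "payload": {
  "steps": "0 0 0 -1; 0 0 0 -1; 0 0 0 -1; 0 0 0 -1; 0 0 0 -0.5"
}}

```text
time_s: 1.77
tool_pos: [497.9, -391.9, 222.0]
ee_rot: [-2.567, -1.809, 0.0]
contact_force: [0.1, -0.2, 0.7]
width: 93.9
gripper_force: 0.0
```

Request:
{"api": "drive_tool", "payload": {
  "steps": "0 0 0.8 0; 0 0 0.8 0; 0 0 0.6 0; 0 0 0.2 0; 0 0 0 0"
}}

```text
time_s: 2.18
tool_pos: [497.3, -391.4, 124.3]
ee_rot: [-2.569, -1.802, 0.001]
contact_force: [-0.8, -0.3, 0.2]
width: 94.0
gripper_force: 0.0
```

```bash
python3 - <<'E'
from h import *
d=get_image("scene"); a=d["image"][...,::-1]; b=get_image("top")["image"][...,::-1]
z=lambda i,x,y,w=100,h=75:cv2.resize(i[y:y+h,x:x+w],(400,300),interpolation=cv2.INTER_CUBIC)
cv2.imwrite("pics/z2.png",cv2.convertScaleAbs(cv2.hconcat([z(a,145,105),z(b,410,185)]),alpha=1.6))
print(get_state()["tool_pos"])
E
```

```text
[ 498.3752494  -392.3478408   127.75905899]
```

View pics/z2.png

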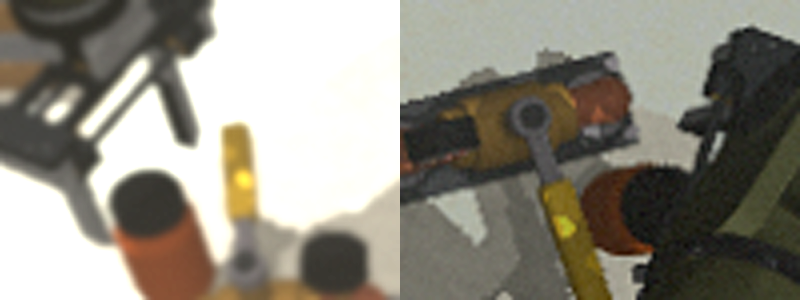

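The crops show the fingertips at scene-crop (185,145) and (105,243) either side of the lid at (148,205), within a few mm of centre, so I descend and grip.

Request:
{"api": "drive_tool", "payload": {
  "steps": "0.03 0.03 0.4 0; 0 0 0.4 0; 0 0 0.35 0; 0 0 0.2 0; 0 0 0 0"
}}

```text
time_s: 2.7
tool_pos: [499.5, -391.2, 72.3]
ee_rot: [-2.571, -1.804, 0.0]
contact_force: [0.0, -0.3, 0.2]
width: 93.6
gripper_force: 0.0
```

Request:
{"api": "drive_tool", "payload": {
  "steps": "0 0 0 0; 0 0 0 0; 0 0 0 0; 0 0 0 0; 0 0 0 0",
  "claw": -1,
  "squeeze": 25
}}

```text
time_s: 3.12
tool_pos: [499.4, -391.3, 73.0]
ee_rot: [2.572, 1.804, -0.0]
contact_force: [-4.9, 1.9, 3.8]
width: 63.8
gripper_force: 2.3
```

Request:
{"api": "drive_tool", "payload": {
  "steps": "0 0 0 0; 0 0 0 0; 0 0 0 0; 0 0 -0.1 0; 0 0 -0.3 0"
}}

```text
time_s: 3.53
tool_pos: [498.8, -390.6, 86.9]
ee_rot: [-2.569, -1.802, 0.001]
contact_force: [-0.9, 0.7, -3.9]
width: 61.1
gripper_force: 24.9
```

Request:
{"api": "drive_tool", "payload": {
  "steps": "0 0 -0.5 0; 0 0 -0.8 0; 0 0 -0.8 0; 0 0 -0.8 0; 0 0 -0.5 0"
}}

```text
time_s: 3.95
tool_pos: [499.9, -391.5, 228.9]
ee_rot: [2.568, 1.802, 0.002]
contact_force: [0.7, -0.3, -3.3]
width: 60.6
gripper_force: 24.9
```

Request:
{"api": "drive_tool", "payload": {
  "steps": "0.4 -0.25 0 0; 0.8 -0.5 0 0; 0.8 -0.5 0 0; 0.8 -0.5 0 0; 0.8 -0.5 0 0"
}}

```text
time_s: 4.37
tool_pos: [463.1, -223.6, 225.0]
ee_rot: [2.572, 1.804, 0.001]
contact_force: [1.4, 0.5, -3.9]
width: 61.0
gripper_force: 24.9
```

Request:
{"api": "drive_tool", "payload": {
  "steps": "0.8 -0.5 0 0; 0.8 -0.5 0 0; 0.8 -0.5 0 0; 0.8 -0.5 0 0; 0.6 -0.25 0 0"
}}

```text
time_s: 4.78
tool_pos: [429.7, -49.3, 225.3]
ee_rot: [2.571, 1.805, 0.001]
contact_force: [0.8, 0.1, -3.7]
width: 60.9
gripper_force: 24.9
```

Request:
{"api": "drive_tool", "payload": {
  "steps": "0 0 0 -1; 0 0 0 -1; 0 0 0 -1; 0 0 0 -1; 0 0 0 -0.9"
}}

```text
time_s: 5.2
tool_pos: [430.9, -51.5, 225.2]
ee_rot: [2.222, 2.22, 0.001]
contact_force: [0.4, -0.7, -4.1]
width: 60.7
gripper_force: 24.9
```

Request:
{"api": "drive_tool", "payload": {
  "steps": "0 0 0 0; 0 0 0 0"
}}

```text
time_s: 5.37
tool_pos: [430.9, -51.6, 224.9]
ee_rot: [2.229, 2.213, 0.001]
contact_force: [0.3, -0.1, -4.2]
width: 61.1
gripper_force: 24.9
```

Request:
{"api": "drive_tool", "payload": {
  "steps": "0.03 0 0.6 0; 0 0 0.8 0; 0 0 0.8 0; 0 0 0.6 0; 0 0 0.3 0"
}}

```text
time_s: 5.78
tool_pos: [429.7, -50.2, 97.9]
ee_rot: [-2.228, -2.211, 0.003]
contact_force: [1.0, -0.4, -4.2]
width: 61.1
gripper_force: 24.9
```

Request:
{"api": "drive_tool", "payload": {
  "steps": "0 0 0.15 0; 0 0 0.1 0; 0 0 0.05 0; 0 0 0.05 0; 0 0 0 0"
}}

```text
time_s: 6.2
tool_pos: [431.3, -50.5, 86.9]
ee_rot: [2.227, 2.215, 0.001]
contact_force: [-0.3, 0.1, -5.0]
width: 60.7
gripper_force: 24.9
```

```bash
python3 - <<'E'
from h import *
a=get_image("scene")["image"][...,::-1]; b=get_image("top")["image"][...,::-1]
z=lambda i,x,y,w=100,h=75:cv2.resize(i[y:y+h,x:x+w],(400,300),interpolation=cv2.INTER_CUBIC)
cv2.imwrite("pics/z3.png",cv2.convertScaleAbs(cv2.hconcat([z(a,275,125),z(b,270,215)]),alpha=1.6))
s=get_state();print(s["tool_pos"],s["contact_force"])
E
```

```text
[431.23129048 -50.52080317  86.99626602] [ 0.93922326  0.16628752 -4.08480624]
```

View pics/z3.png

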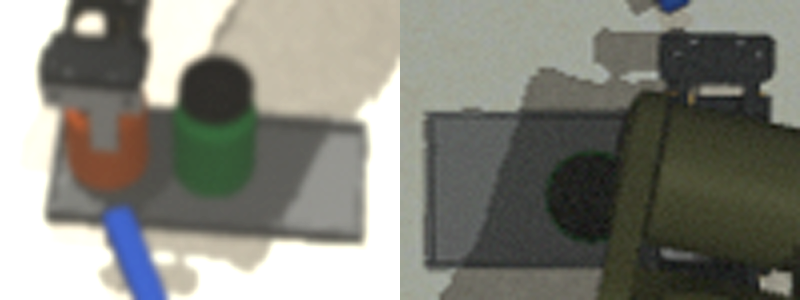

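The scene crop shows the orange jar at (107,150) over the tray's left end, with a clear gap to the green jar at (213,130). I lower it the last few mm slowly.

Request:
{"api": "drive_tool", "payload": {
  "steps": "0 0 0.08 0; 0 0 0.06 0; 0 0 0.03 0; 0 0 0.02 0; 0 0 0 0"
}}

```text
time_s: 6.72
tool_pos: [430.9, -50.5, 78.7]
ee_rot: [-2.227, -2.216, 0.0]
contact_force: [0.2, 0.2, -4.0]
width: 61.0
gripper_force: 24.9
```

Request:
{"api": "drive_tool", "payload": {
  "steps": "0 0 0.02 0; 0 0 0 0; 0 0 0.02 0; 0 0 0 0"
}}

```text
time_s: 7.05
tool_pos: [431.0, -50.5, 77.8]
ee_rot: [2.227, 2.216, 0.0]
contact_force: [-4.2, 0.7, 6.4]
width: 61.4
gripper_force: 25.0
```

Request:
{"api": "drive_tool", "payload": {
  "steps": "0 0 -0.01 0; 0 0 0 0; 0 0 0 0; 0 0 0 0; 0 0 0 0",
  "claw": 1
}}

```text
time_s: 7.47
tool_pos: [431.0, -50.5, 77.7]
ee_rot: [2.227, 2.216, 0.0]
contact_force: [0.4, -0.1, -0.1]
width: 90.9
gripper_force: 0.0
```

Request:
{"api": "drive_tool", "payload": {
  "steps": "0 0 0 0; 0 0 -0.3 0; 0 0 -0.8 0; 0 0 -1 0; 0 0 -1 0"
}}

```text
time_s: 7.88
tool_pos: [430.3, -50.4, 202.9]
ee_rot: [-2.226, -2.215, 0.001]
contact_force: [1.2, 0.6, 0.2]
width: 93.6
gripper_force: 0.0
```

```bash
python3 - <<'E'
from h import *
ds={n:get_image(n) for n in("scene","top")}
for n,d in ds.items():
    np.save(f"{n}1.npy",d,allow_pickle=True)
    P,R,C=cloud(d); hsv=cv2.cvtColor(d["image"],cv2.COLOR_RGB2HSV); h,s,v=[hsv[...,i].astype(int) for i in range(3)]
    Z=P[...,2]
    # stem hubs / levers on z=110, plate corners; report hub from hand pixel
    onp=lambda u,v,z:(C+R[int(v),int(u)]*((z-C[2])/R[int(v),int(u)][2])).round(0)
    hubs=dict(supply=(442,214),drain=(203,202)) if n=="top" else dict(supply=(207,171),drain=(436,200))
    for k,(u,vv) in hubs.items(): print(n,k,"hub",onp(u,vv,112),P[vv,u].round(0))
    for nm,(x,y) in dict(green=(423,26),ink=(431,-50)).items():
        m=(np.hypot(P[...,0]-x,P[...,1]-y)<45)&(Z>95)&(Z<112)&(v<90)
        q=P[m][:,:2].astype(np.float32)
        if len(q)>5: print(n,nm,len(q),np.median(Z[m]).round(1),cv2.minEnclosingCircle(q))
    # plate corners
P0=np.load("top0.npy",allow_pickle=True).item(); P,R,C=cloud(P0)
for nm,px in dict(supply=[(396,215),(464,198),(469,219),(403,238)],drain=[(184,187),(250,204),(246,224),(177,208)]).items():
    q=np.array([(C+R[v,u]*((8-C[2])/R[v,u][2]))[:2] for u,v in px],np.float32); print(nm,q.round(0).tolist(),cv2.minAreaRect(q))
E
```

```text
scene supply hub [ 559. -296.  112.] [ 557. -298.  109.]
scene drain hub [587. 327. 112.] [588. 326. 113.]
scene green 227 103.2 ((424.39990234375, 26.053428649902344), 27.411775588989258)
scene ink 215 103.4 ((433.3365783691406, -53.392337799072266), 27.40612030029297)
top supply hub [ 553. -300.  112.] [ 553. -300.  113.]
top drain hub [581. 326. 112.] [581. 326. 112.]
top green 257 105.6 ((423.3853759765625, 27.042348861694336), 26.957197189331055)
supply [[561.0, -197.0], [610.0, -396.0], [549.0, -409.0], [495.0, -216.0]] ((552.5035400390625, -304.90130615234375), (67.98394775390625, 205.64805603027344), 14.034099578857422)
drain [[639.0, 416.0], [590.0, 220.0], [533.0, 230.0], [577.0, 433.0]] ((586.1265258789062, 324.7274169921875), (207.90838623046875, 63.89071273803711), 77.64462280273438)
```

The orange jar stands in the tray at (433,-53), upright, and the green jar hasn't moved. Next is the red lever: I close the gripper and go to its trailing side.

Request:
{"api": "drive_tool", "payload": {
  "steps": "0.6 0.3 0 0; 0.88 0.42 0 0; 0.88 0.42 0 0; 0.88 0.42 0 0; 0.88 0.42 0 0",
  "claw": -1,
  "squeeze": 20
}}

```text
time_s: 8.4
tool_pos: [511.3, 115.8, 201.2]
ee_rot: [-2.227, -2.216, 0.0]
contact_force: [0.3, -0.3, -0.6]
width: 64.2
gripper_force: 0.0
```

Request:
{"api": "drive_tool", "payload": {
  "steps": "0.88 0.42 0 0; 0.88 0.42 0 0; 0.88 0.42 0 0; 0.3 0.13 0 -1; 0 0 0 -1"
}}

```text
time_s: 8.82
tool_pos: [567.4, 234.1, 200.1]
ee_rot: [-2.06, -2.371, 0.002]
contact_force: [0.2, -0.4, -0.1]
width: 30.4
gripper_force: 0.0
```

Request:
{"api": "drive_tool", "payload": {
  "steps": "0 0 0 -1; 0 0 0 -1; 0 0 0 -1; 0 0 0 -1; 0 0 0 -1"
}}

```text
time_s: 9.23
tool_pos: [567.0, 231.2, 200.8]
ee_rot: [-1.62, -2.691, 0.001]
contact_force: [-0.5, -0.7, -0.0]
width: 0.6
gripper_force: 0.0
```

Request:
{"api": "drive_tool", "payload": {
  "steps": "0 0 0 -1; 0 0 0 -1; 0 0 0 -1; 0 0 0 -1; 0 0 0 -1"
}}

```text
time_s: 9.65
tool_pos: [567.0, 231.2, 200.9]
ee_rot: [-1.128, -2.931, 0.001]
contact_force: [-0.0, 1.2, -0.2]
width: 0.6
gripper_force: 0.0
```

Request:
{"api": "drive_tool", "payload": {
  "steps": "0 0 0 -1; 0 0 0 -1; 0 0 0 -1; 0 0 0 0; 0 0 0 0"
}}

```text
time_s: 10.07
tool_pos: [567.1, 231.2, 201.1]
ee_rot: [-0.824, -3.031, 0.001]
contact_force: [0.4, 0.2, -0.3]
width: 0.3
gripper_force: 0.0
```

Request:
{"api": "drive_tool", "payload": {
  "steps": "0 0 0.7 0; 0 0 0.8 0; 0 0 0.6 0; 0 0 0.4 0; 0 0 0.07 0"
}}

```text
time_s: 10.48
tool_pos: [565.8, 230.8, 95.4]
ee_rot: [-0.823, -3.027, 0.004]
contact_force: [-1.2, 0.2, 0.0]
width: 0.8
gripper_force: 0.0
```

Request:
{"api": "drive_tool", "payload": {
  "steps": "0.1 0 0 0; 0.1 0 0 0; 0.1 0 0 0; 0 0 0 0"
}}

```text
time_s: 10.82
tool_pos: [556.6, 238.0, 100.2]
ee_rot: [0.82, 3.031, 0.002]
contact_force: [-0.7, -1.0, 0.2]
width: 0.6
gripper_force: 0.0
```

Request:
{"api": "drive_tool", "payload": {
  "steps": "0.156 -0.028 0 1; 0.156 -0.028 0 1; 0.156 -0.028 0 1; 0.156 -0.028 0 1; 0.156 -0.028 0 1"
}}

```text
time_s: 11.23
tool_pos: [529.1, 251.7, 99.8]
ee_rot: [1.34, 2.84, -0.0]
contact_force: [0.5, -5.3, -0.3]
width: 0.6
gripper_force: 2.1
```

```bash
cat > geo.py <<'E'
from h import *
from scipy.spatial.transform import Rotation as Ro
def geo(stem,th_end,cw=1):
    s=get_state(); p=s["tool_pos"]; M=Ro.from_rotvec(s["ee_rot"]).as_matrix()
    r=M.T@(p-np.array([*stem,p[2]])); yd=np.degrees(np.arctan2(M[1,1],M[0,1]))
    print("t",s["time_s"],"pos",p.round(1),"rel tool xy",r[:2].round(1),"ydir",yd.round(1),"force tool",(M.T@s["contact_force"]).round(1),"mom",s["moment"].round(2))
E
python3 -c "
from geo import *
geo((583,325),166)"
```

```text
t 11.2333 pos [529.1 251.7  99.8] rel tool xy [-22.3 -88.2] ydir 39.5 force tool [-4.4 -3.   0.3] mom [-0.98 -0.18  0.07]
```

Request:
{"api": "drive_tool", "payload": {
  "steps": "0.156 -0.028 0 1; 0.156 -0.028 0 1; 0.156 -0.028 0 1; 0.156 -0.028 0 1; 0.156 -0.028 0 1"
}}

```text
time_s: 11.65
tool_pos: [507.7, 275.3, 99.5]
ee_rot: [1.813, 2.565, -0.001]
contact_force: [-2.4, -5.3, 0.0]
width: 0.6
gripper_force: 2.2
```

Request:
{"api": "drive_tool", "payload": {
  "steps": "0.156 -0.028 0 1; 0.156 -0.028 0 1; 0.156 -0.028 0 1; 0.156 -0.028 0 1; 0 0 0 0"
}}

```text
time_s: 12.07
tool_pos: [497.3, 299.3, 99.4]
ee_rot: [2.151, 2.289, 0.0]
contact_force: [0.2, -0.1, -0.3]
width: 0.6
gripper_force: 0.0
```

```bash
python3 -c "
from geo import *
geo((583,325),166)"
```

```text
t 12.0667 pos [497.3 299.3  99.4] rel tool xy [-20.3 -87.1] ydir 3.5 force tool [-0.1  0.2  0.3] mom [-0.05 -0.04 -0.02]
```

Request:
{"api": "drive_tool", "payload": {
  "steps": "0.156 -0.028 0 1; 0.156 -0.028 0 1; 0.156 -0.028 0 1; 0.156 -0.028 0 1; 0 0 0 0"
}}

```text
time_s: 12.48
tool_pos: [494.1, 324.3, 99.3]
ee_rot: [-2.447, -1.97, -0.001]
contact_force: [0.0, -0.7, 0.2]
width: 0.0
gripper_force: 0.0
```

Request:
{"api": "drive_tool", "payload": {
  "steps": "0.05 0 0 0; 0.05 0 0 0; 0 0 0 0"
}}

```text
time_s: 12.73
tool_pos: [495.1, 327.5, 99.2]
ee_rot: [2.443, 1.975, -0.0]
contact_force: [-2.3, -2.3, 0.6]
width: 0.4
gripper_force: 1.4
```

Request:
{"api": "drive_tool", "payload": {
  "steps": "0.05 0 0 0; 0.05 0 0 0; 0 0 0 0"
}}

```text
time_s: 12.98
tool_pos: [495.3, 328.5, 99.0]
ee_rot: [2.442, 1.972, -0.01]
contact_force: [-12.8, -25.8, 12.9]
width: 0.7
gripper_force: 14.1
```

Request:
{"api": "drive_tool", "payload": {
  "steps": "0.05 0 0 0; 0.05 0 0 0; 0 0 0 0"
}}

```text
time_s: 13.23
tool_pos: [495.4, 329.0, 99.0]
ee_rot: [2.441, 1.969, -0.022]
contact_force: [-23.2, -53.5, 27.4]
width: 0.1
gripper_force: 29.0
```

The red lever is hard against its stop: 53 N of push with no movement. I back off, lift clear and check.

Request:
{"api": "drive_tool", "payload": {
  "steps": "-0.1 0 0 0; -0.2 0 0 0; -0.4 0 0 0; 0 0 -0.5 0; 0 0 -1 0"
}}

```text
time_s: 13.65
tool_pos: [489.5, 306.5, 155.9]
ee_rot: [-2.444, -1.972, 0.01]
contact_force: [1.4, 1.4, -0.3]
width: 0.1
gripper_force: 0.0
```

Request:
{"api": "drive_tool", "payload": {
  "steps": "0 0 -1 0; -0.9 0.3 -0.3 0; -0.9 0.3 0 0; -0.9 0.3 0 0; -0.9 0.3 0 0"
}}

```text
time_s: 14.07
tool_pos: [507.2, 155.7, 211.6]
ee_rot: [2.443, 1.974, 0.003]
contact_force: [1.1, -0.5, -0.5]
width: 0.3
gripper_force: 0.0
```

```bash
python3 - <<'E'
from meas import *
ds={n:get_image(n) for n in("scene","top")}
meas(ds)
a=ds["scene"]["image"][...,::-1];b=ds["top"]["image"][...,::-1]
z=lambda i,x,y,w=100,h=75:cv2.resize(i[y:y+h,x:x+w],(400,300),interpolation=cv2.INTER_CUBIC)
cv2.imwrite("pics/z4.png",cv2.convertScaleAbs(cv2.vconcat([cv2.hconcat([z(a,385,150),z(b,155,180)]),cv2.hconcat([z(a,275,125),z(b,270,215)])]),alpha=1.6))
from geo import geo; geo((583,325),0)
E
```

```text
scene yellow 119 medZ 108.2 cloudmean [ 476.  -324.3  108.2] rect [ 477.1 -323.5   81.2   15.5] dir 18.6
scene red 134 medZ 108.4 cloudmean [498.6 353.2 106.7] rect [500.3 352.6  15.8  82.1] dir -14.5
scene blue 128 medZ 109.8 cloudmean [596.3  -8.7 117.4] rect [592.1  -9.4  79.7  14.7] dir 24.3
scene ink none
scene green none
scene bottle 18 top 109.0 circ [455.9 359.6  10. ] mean [455.4 358.6 107. ]
top yellow 243 medZ 109.9 cloudmean [ 466.2 -330.2  115.3] rect [ 466.  -331.9   86.3   19.6] dir 17.7
top red 201 medZ 109.9 cloudmean [490.7 343.7 118. ] rect [490.3 346.6  20.3  85.3] dir -13.7
top blue 218 medZ 110.2 cloudmean [583.3 -15.7 110.6] rect [583.3 -15.5  85.6  17.7] dir 25.4
top ink 25 top 106.4 circ [ 452.9 -325.7   26.2] mean [ 455.5 -324.7  104. ]
top green none
top bottle 31 top 112.2 circ [456.9 359.3  10.6] mean [455.4 359.3 109.7]
t 14.1667 pos [507.9 153.1 211.5] rel tool xy [-184.   -36.5] ydir -12.4 force tool [ 0.2 -0.7 -0.4] mom [ 0.   -0.07 -0.04]
```

View pics/z4.png

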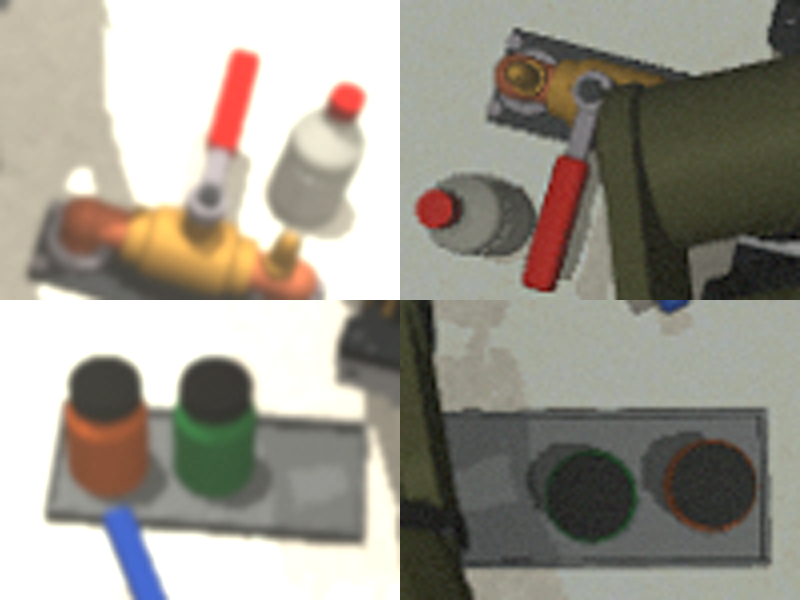

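The crops show the red lever at 166°, parallel to the body's -x and so shut. The bottle is untouched, and both jars stand upright in the tray at crop (107,430) and (213,430). Now the yellow lever.

Request:
{"api": "drive_tool", "payload": {
  "steps": "-0.6 0.1 0 0; -0.95 0.1 0 0; -0.95 0.1 0 0; -0.95 0.1 0 0; -0.95 0.1 0 0"
}}

```text
time_s: 14.58
tool_pos: [489.0, -20.3, 211.3]
ee_rot: [2.443, 1.974, 0.002]
contact_force: [0.2, 0.5, 0.7]
width: 0.1
gripper_force: 0.0
```

Request:
{"api": "drive_tool", "payload": {
  "steps": "-0.95 0.1 0 0; -0.95 0.1 0 0; -0.95 0.1 0 0; -0.95 0.1 0 0; -0.95 0.1 0 0"
}}

```text
time_s: 15.0
tool_pos: [468.1, -210.6, 211.3]
ee_rot: [2.443, 1.973, 0.001]
contact_force: [0.8, 0.4, 0.6]
width: 0.2
gripper_force: 0.0
```

Request:
{"api": "drive_tool", "payload": {
  "steps": "-0.95 0.1 0 0; -0.95 0.1 0 0; -0.3 0 0 -1; 0 0 0 -1; 0 0 0 -1"
}}

```text
time_s: 15.42
tool_pos: [457.4, -297.5, 210.9]
ee_rot: [2.222, 2.22, 0.001]
contact_force: [0.5, 0.1, 0.5]
width: 0.9
gripper_force: 0.0
```

Request:
{"api": "drive_tool", "payload": {
  "steps": "0 0 0 -1; 0 0 0 -1; 0 0 0 0; 0 0 0 0"
}}

```text
time_s: 15.75
tool_pos: [457.7, -296.5, 211.1]
ee_rot: [2.067, 2.365, 0.0]
contact_force: [-0.4, -0.1, -0.1]
width: 0.7
gripper_force: 0.0
```

```bash
python3 -c "
from geo import *
geo((554,-302),166)"
```

```text
t 15.75 pos [ 457.7 -296.5  211.1] rel tool xy [ 18.3 -94.7] ydir 7.7 force tool [-0.1 -0.4  0.1] mom [-0.04 -0.06  0.02]
```

Request:
{"api": "drive_tool", "payload": {
  "steps": "0 0 0.7 0; 0 0 0.9 0; 0 0 0.7 0; 0 0 0.4 0; 0 0 0.1 0"
}}

```text
time_s: 16.17
tool_pos: [456.5, -295.7, 96.0]
ee_rot: [-2.066, -2.361, 0.0]
contact_force: [0.5, 0.3, 0.2]
width: 0.2
gripper_force: 0.0
```

Request:
{"api": "drive_tool", "payload": {
  "steps": "-0.1 0.02 0 0; -0.1 0.02 0 0; -0.1 0.01 0 0; 0 0 0 0"
}}

```text
time_s: 16.5
tool_pos: [461.6, -309.3, 100.2]
ee_rot: [2.066, 2.363, 0.0]
contact_force: [-0.2, -0.4, -0.5]
width: 0.3
gripper_force: 0.0
```

Request:
{"api": "drive_tool", "payload": {
  "steps": "-0.162 -0.006 0 -1; -0.162 -0.006 0 -1; -0.162 -0.006 0 -1; -0.162 -0.006 0 -1; -0.162 -0.006 0 -1"
}}

```text
time_s: 16.92
tool_pos: [468.7, -339.7, 99.9]
ee_rot: [1.62, 2.691, 0.001]
contact_force: [-2.0, 4.9, 3.1]
width: -0.1
gripper_force: 2.4
```

```bash
python3 -c "
from geo import *
geo((554,-302),166)"
```

```text
t 16.9167 pos [ 468.7 -339.7   99.9] rel tool xy [  6.6 -93.1] ydir 27.9 force tool [ 5.3  0.5 -3.1] mom [0.78 0.2  0.07]
```

Contact, with about 5 N of push. I continue the arc.

Request:
{"api": "drive_tool", "payload": {
  "steps": "-0.162 -0.006 0 -1; -0.162 -0.006 0 -1; -0.162 -0.006 0 -1; -0.162 -0.006 0 -1; -0.162 -0.006 0 -1"
}}

```text
time_s: 17.33
tool_pos: [486.4, -366.7, 99.9]
ee_rot: [1.129, 2.932, 0.0]
contact_force: [-2.6, 3.8, 4.6]
width: 0.5
gripper_force: 2.4
```

Request:
{"api": "drive_tool", "payload": {
  "steps": "-0.162 -0.006 0 -1; -0.162 -0.006 0 -1; -0.162 -0.006 0 -1; -0.162 -0.006 0 -1; -0.162 -0.006 0 -1"
}}

```text
time_s: 17.75
tool_pos: [512.3, -385.9, 99.9]
ee_rot: [-0.602, -3.083, 0.0]
contact_force: [-5.0, 3.1, 3.2]
width: 0.4
gripper_force: 2.4
```

```bash
python3 -c "
from geo import *
geo((554,-302),166)
print(get_state()['qpos'])"
```

```text
t 17.75 pos [ 512.3 -385.9   99.9] rel tool xy [  7.  -93.4] ydir 67.9 force tool [ 5.8  1.  -3.2] mom [0.54 0.63 0.08]
[-7.02575290e-01  6.16191148e-01  1.35951529e+00 -2.28005348e-04
  1.16584183e+00 -1.88737447e+00]
```

Request:
{"api": "drive_tool", "payload": {
  "steps": "-0.162 -0.006 0 -1; -0.162 -0.006 0 -1; -0.162 -0.006 0 -1; -0.162 -0.006 0 -1; 0 0 0 0"
}}

```text
time_s: 18.17
tool_pos: [537.4, -394.2, 99.7]
ee_rot: [0.167, 3.137, -0.001]
contact_force: [-0.0, 0.7, -0.0]
width: 0.4
gripper_force: 0.1
```

Request:
{"api": "drive_tool", "payload": {
  "steps": "-0.162 -0.006 0 -1; -0.08 0 0 -0.5; 0 0 0 0"
}}

```text
time_s: 18.42
tool_pos: [546.5, -395.2, 99.5]
ee_rot: [0.009, 3.141, -0.001]
contact_force: [-1.1, -1.1, 1.0]
width: 0.6
gripper_force: 0.8
```

```bash
python3 -c "
from geo import *
geo((554,-302),166)
print(get_state()['qpos'][5])"
```

```text
t 18.4167 pos [ 546.5 -395.2   99.5] rel tool xy [  7.  -93.3] ydir 89.7 force tool [ 1.1 -1.1 -1. ] mom [-0.06  0.11  0.06]
-2.2451009569989067
```

Request:
{"api": "drive_tool", "payload": {
  "steps": "-0.05 0 0 0; -0.05 0 0 0; 0 0 0 0"
}}

```text
time_s: 18.67
tool_pos: [550.5, -395.0, 99.3]
ee_rot: [0.011, 3.141, -0.001]
contact_force: [-3.4, -1.2, 2.8]
width: 0.6
gripper_force: 1.7
```

Request:
{"api": "drive_tool", "payload": {
  "steps": "-0.05 0 0 0; -0.05 0 0 0; 0 0 0 0"
}}

```text
time_s: 18.92
tool_pos: [553.4, -394.9, 98.9]
ee_rot: [-0.009, -3.138, -0.001]
contact_force: [-13.5, 0.8, 8.0]
width: 0.5
gripper_force: 6.7
```

Request:
{"api": "drive_tool", "payload": {
  "steps": "-0.05 0 0 0; -0.03 0 0 0; 0 0 0 0"
}}

```text
time_s: 19.17
tool_pos: [554.1, -394.9, 98.8]
ee_rot: [-0.01, -3.132, -0.004]
contact_force: [-35.7, 5.3, 17.6]
width: 0.3
gripper_force: 16.6
```

Request:
{"api": "drive_tool", "payload": {
  "steps": "-0.04 0 0 0; 0 0 0 0; 0 0 0 0"
}}

```text
time_s: 19.42
tool_pos: [554.4, -394.9, 98.8]
ee_rot: [-0.01, -3.13, -0.006]
contact_force: [-45.2, 8.7, 21.5]
width: 0.4
gripper_force: 21.4
```

The yellow lever is on its stop as well. I retreat and check the whole scene.

Request:
{"api": "drive_tool", "payload": {
  "steps": "0.1 0 0 0; 0.2 0 0 0; 0.4 0 0 0; 0.2 0 -0.5 0; 0 0 -1 0"
}}

```text
time_s: 19.83
tool_pos: [520.8, -393.4, 154.5]
ee_rot: [-0.01, -3.136, -0.009]
contact_force: [1.1, -0.3, 0.6]
width: 0.4
gripper_force: 0.0
```

Request:
{"api": "drive_tool", "payload": {
  "steps": "0 0 -1 0; 0.9 0 -0.3 0; 0.9 -0.2 0 0; 0.9 -0.3 0 0; 0.9 -0.3 0 0"
}}

```text
time_s: 20.25
tool_pos: [378.1, -425.7, 211.0]
ee_rot: [0.007, 3.14, -0.001]
contact_force: [-0.4, -1.3, -0.9]
width: 0.5
gripper_force: 0.0
```

Request:
{"api": "drive_tool", "payload": {
  "steps": "0.4 -0.4 0 0; 0.4 -0.3 0 0; 0 0 0 0; 0 0 0 0"
}}

```text
time_s: 20.58
tool_pos: [346.8, -454.0, 210.8]
ee_rot: [0.011, 3.141, 0.0]
contact_force: [1.2, 0.7, -0.4]
width: 0.5
gripper_force: 0.0
```

```bash
python3 - <<'E'
from meas import *
ds={n:get_image(n) for n in("scene","top")}
meas(ds)
a=ds["scene"]["image"][...,::-1];b=ds["top"]["image"][...,::-1]
cv2.imwrite("pics/z5.png",cv2.convertScaleAbs(cv2.vconcat([cv2.resize(a[120:300,150:510],(600,300)),cv2.resize(b[110:290,150:510],(600,300))]),alpha=1.6))
for n,d in ds.items():
    P=cloud(d)[0];Z=P[...,2]
    for nm,(x,y,lo,hi) in dict(green=(423,26,95,112),ink=(431,-50,95,112),cap=(504,420,120,140)).items():
        m=(np.hypot(P[...,0]-x,P[...,1]-y)<(38 if nm!="cap" else 50))&(Z>lo)&(Z<hi)
        if m.sum()>5: print(n,nm,m.sum(),cv2.minEnclosingCircle(P[m][:,:2].astype(np.float32)))
from geo import geo; geo((554,-302),0)
E
```

```text
scene yellow 158 medZ 106.7 cloudmean [ 586.4 -377.5  112.2] rect [ 584.5 -378.1   20.    76.7] dir 104.6
scene red 133 medZ 108.1 cloudmean [500.1 352.6 108.2] rect [500.5 352.6  15.4  82.4] dir -14.6
scene blue 124 medZ 109.8 cloudmean [601.5  -8.2 125.4] rect [592.2  -8.3  78.9  15.3] dir 24.2
scene ink none
scene green none
scene bottle 17 top 109.0 circ [455.3 359.3   9.6] mean [455.3 358.4 106.9]
top yellow 207 medZ 109.7 cloudmean [ 572.6 -388.2  103.4] rect [ 571.8 -386.3   19.7   75.4] dir 104.1
top red 145 medZ 110.4 cloudmean [479.8 347.5 116.3] rect [479.7 349.7  19.8  61. ] dir -15.5
top blue 216 medZ 110.6 cloudmean [583.9 -15.8 106.2] rect [583.3 -15.7  85.8  17.1] dir 25.3
top ink none
top green none
top bottle 30 top 112.3 circ [454.8 359.9   9.7] mean [454.8 358.1 109.9]
scene green 232 ((424.00531005859375, 25.689373016357422), 27.8802490234375)
scene ink 231 ((432.21759033203125, -53.75380325317383), 28.03092384338379)
scene cap 68 ((502.9621887207031, 424.114013671875), 14.33841323852539)
top green 354 ((422.9051818847656, 26.086320877075195), 27.113536834716797)
top ink 356 ((430.2752685546875, -53.60397720336914), 27.370018005371094)
top cap 89 ((500.7919006347656, 422.6744689941406), 13.292237281799316)
t 20.6833 pos [ 347.8 -453.3  210.7] rel tool xy [ 205.5 -152.2] ydir 89.7 force tool [ 0.   0.7 -0.2] mom [ 0.   -0.11  0.  ]
```

View pics/z5.png

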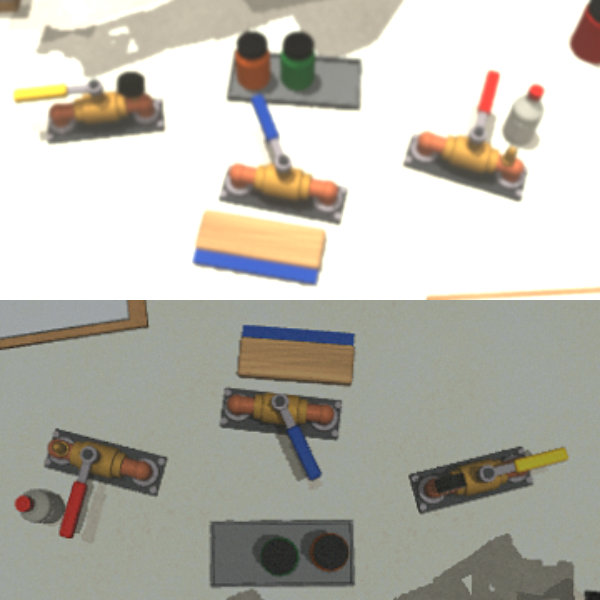

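The overview shows the yellow lever along its pipe (284°, open) and the red lever across its pipe (166°, shut). The blue lever, green jar, bottle and squeegee haven't moved, and the orange jar is upright in the tray at (431,-53).

```bash
python3 -c "
from cell import *
print(job_done())"
```

```text
the job is handed in; nothing more can be done
None
```

I handed the job in at about 21 s: the orange jar stands upright in the tray beside the green jar, the red drain valve was shut on its stop and then the yellow supply valve opened on its stop, and nothing else was moved.

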